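# Stand the reagent bottles in their spill saucers

### The arm

A 6-joint arm with a two-finger parallel gripper is mounted at the origin on a cart in front of the work surface, level with it; the furniture and walls round the work are solid. World frame = base frame: x ahead of the robot, y to its left, z up, the work surface at z = 0. Lengths are in m, angles in rad, forces in N, time in s.
With the tool pointing down it reaches from about 0.3 to 0.775 m from the base axis. Payload 14.6 kg.
Tool frame: the origin (TCP) lies at the very end of the fingers, on their centre line; the grasp point (between the pads) lies 19 mm behind it (ctrl.hold_point_z is the distance from the TCP to the grasp point, in m); x points along the fingers, y is the direction in which the jaws open and shut, and the axes are right-handed (so a half turn about x gives the same grasp; the last joint's range is limited). The gripper opens to 94 mm and grips with 3 to 60 N. Pads are 16 mm wide; open, the fingers measure 119 mm over their backs; the gripper's body (75 mm by 177 mm) begins 78 mm behind the grasp point.
Start: joints at [1.037, 0.3, 1.521, -0, 1.321, -0.067], TCP at [0.248, 0.491, 0.205] pointing down, gripper open.
Joint ranges: [-3.03, 3.03], [-0.79, 2.21], [0.23, 2.52], [-1.04, 4.18], [0, 3.07], [-2.55, 2.55]. Speed limits (rad/s): [2.22, 2.22, 2.57, 3.14, 3.14, 3.14].

### API

Orientations are given as [roll, pitch, yaw] about the fixed x, y, z axes, in that order (R = Rz(yaw) Ry(pitch) Rx(roll)).
In Python, from station import get_obs, camera, ticket, ctrl gives the robot as it stands.
- The arm moves only by the tool step_arm, never from a script. Its argument "motion" is a list that holds one entry, the list of rows, each a list of 6 numbers: the shift along the tool's x, y, z in m, then the turn, a rotation vector about the tool's x, y, z in degrees. A call has 1 to 12 rows; each row shifts and turns the commanded pose from where the row before left it, along the tool's axes as they then stand; what a row does not reach is not made up. A row lasts 1/8 s, in which the tool goes at most 62.5 mm and 10.7 degrees, less where a joint would pass 70% of its speed; a pose out of reach is approached as far as the arm can. A call is refused whole if a number of a shift passes 0.0625 or a number of a turn 10.7, either way. A call with a gripper value outside its range is refused whole. "fingers" is the finger opening in m, from 0 to 0.094, set as the call begins (left out, the last holds). The fingers move at their own pace and stop on an object; "squeeze" is the grip in N (left out, the last holds). Time passes only in rows, so rows that do not move let the fingers close. It gives the time, the measured TCP pose, the force and the opening at its end, in the units of the state.
- get_obs(): the state, without advancing time (a new reading comes with each control period).
- camera(name): name is "scene" or "top" or "wrist"; returns a dict with "pixels" (420x560x3 uint8, red, green, blue), "fx", "fy", "cx", "cy" (pixels), "extrinsics" (4x4, takes a point from world to camera coordinates); the wrist camera has in their place "T_tool_cam" (4x4, takes a point from camera to tool coordinates, whose origin is the TCP and whose axes are the tool frame's). Camera axes: x right, y up, looking along -z (the intrinsics and any distortion apply to the point x, -y, -z); pixel columns grow to the right and rows downward; lengths in m; the calibration is good to about 2 mm. A picture is of the moment at which its call begins: read the wrist's pose just before it. There is no depth.
- ticket.hand_in(): hands the job in, once; it reports no verdict.
The state is a dict: "time_s": time; "qpos": joint angles; "joint_vel": joint speeds; "tau": joint torques, N m; "ee_pos": TCP position; "eef_rot": TCP orientation; "force": force on the tool from outside, world axes, zero at the start; "moment": the same for the moment, N m; "grip_width": finger opening in m.
Only numpy, scipy, OpenCV 4.12 (cv2) and the standard library are available. Lean on these libraries where they do the work, as an engineer would, in place of code of your own. Each camera call takes 0.05 s, during which the arm holds its last target.

### The job

Stand each of the four round screw-cap bottles (not the squeeze bottle with the spout) in the white spill saucer made for its size: the smallest bottle in the smallest saucer, and so on up to the largest in the largest. Keep the bottles upright, set each down gently so that it stands flat on the bottom of its saucer, and leave the sample jar and the small vial standing where they are.

Things in the scene. Friction and masses are not known exactly. Their poses are not given: they have to be found in the camera images.
- bottle_xs: The smallest of the four: slim amber bottle, black cap. Round closed screw-cap bottle, 33 mm in diameter, 88 mm tall, about 0.06 kg, loose, upright. Take its body as full width (33 mm) up to 77 mm (the shoulder is solid to there); above that is the cap, 20 mm wide, up to 88 mm. Origin: centre of the underside, z up along the bottle; round, so yaw does not matter.
- bottle_s: The second smallest of the four: white bottle, red cap. Round closed screw-cap bottle, 48 mm in diameter, 110 mm tall, about 0.12 kg, loose, upright. Take its body as full width (48 mm) up to 97 mm (the shoulder is solid to there); above that is the cap, 28 mm wide, up to 110 mm. Origin: centre of the underside, z up along the bottle; round, so yaw does not matter.
- bottle_m: The second largest of the four: amber bottle, white cap. Round closed screw-cap bottle, 60 mm in diameter, 135 mm tall, about 0.22 kg, loose, upright. Take its body as full width (60 mm) up to 119 mm (the shoulder is solid to there); above that is the cap, 32 mm wide, up to 135 mm. Origin: centre of the underside, z up along the bottle; round, so yaw does not matter.
- bottle_l: The largest of the four: amber bottle, black cap; too wide for most grippers except at the cap. Round closed screw-cap bottle, 76 mm in diameter, 165 mm tall, about 0.32 kg, loose, upright. Take its body as full width (76 mm) up to 145 mm (the shoulder is solid to there); above that is the cap, 38 mm wide, up to 165 mm. Origin: centre of the underside, z up along the bottle; round, so yaw does not matter.
- saucer_xs: Spill saucer for the 33 mm bottle: low round white plastic dish, fixed to the worktop, 61 mm over the rim and 21 mm tall, wall 3 mm. Its well is 43 mm wide on the flat floor, straight up to 9 mm, then flares to 55 mm at the mouth; the floor lies 4 mm above the worktop. Origin: centre of the underside (worktop level), z up.
- saucer_s: Spill saucer for the 48 mm bottle: low round white plastic dish, fixed to the worktop, 76 mm over the rim and 21 mm tall, wall 3 mm. Its well is 58 mm wide on the flat floor, straight up to 9 mm, then flares to 70 mm at the mouth; the floor lies 4 mm above the worktop. Origin: centre of the underside (worktop level), z up.
- saucer_m: Spill saucer for the 60 mm bottle: low round white plastic dish, fixed to the worktop, 88 mm over the rim and 21 mm tall, wall 3 mm. Its well is 70 mm wide on the flat floor, straight up to 9 mm, then flares to 82 mm at the mouth; the floor lies 4 mm above the worktop. Origin: centre of the underside (worktop level), z up.
- saucer_l: Spill saucer for the 76 mm bottle: low round white plastic dish, fixed to the worktop, 104 mm over the rim and 21 mm tall, wall 3 mm. Its well is 86 mm wide on the flat floor, straight up to 9 mm, then flares to 98 mm at the mouth; the floor lies 4 mm above the worktop. Origin: centre of the underside (worktop level), z up.
- sample_jar: Bystander: squat white sample jar with a ribbed white lid, 58 mm wide, 62 mm tall, loose, standing among the bottles; stays where it is. Origin: centre of the underside.
- sample_vial: Bystander: slim glass vial with a black cap, 15 mm wide, 45 mm tall, loose, standing upright among the bottles; stays where it is. Origin: centre of the underside. Fixed equipment behind the work, to keep the arm clear of: the screen (0.39 m tall), its face running from about x 0.63, y 0.46 m to x 0.81, y -0.09 m, and a black computer tower (0.34 m tall), front at x 0.53, from y -0.15 to -0.34 m.
Things that resemble listed ones, but are neither listed nor needed, are in the scene too. What is shaped like the bottle_s but blue or yellow is not meant.

How it is judged:
At the end, for the whole second after the job is handed in: Each bottle stands in the saucer of its size: within 10 mm of its centre, its underside less than 8 mm above the worktop (on the 4 mm floor), tilted less than 0.08 rad, at rest and released; the jar and the vial still stand upright (horizontal distance between bottle_xs and saucer_xs below 0.01 m and z of bottle_xs in the frame of saucer_xs below 0.008 m and angle between each of bottle_xs, bottle_s, bottle_m, bottle_l's own z axis and vertical below 0.08 rad and linear speed of each of bottle_xs, bottle_s, bottle_m, bottle_l below 0.02 m/s and horizontal distance between bottle_s and saucer_s below 0.01 m and z of bottle_s in the frame of saucer_s below 0.008 m and horizontal distance between bottle_m and saucer_m below 0.01 m and z of bottle_m in the frame of saucer_m below 0.008 m and horizontal distance between bottle_l and saucer_l below 0.01 m and z of bottle_l in the frame of saucer_l below 0.008 m and angle between each of sample_jar, sample_vial's own z axis and vertical below 0.1 rad); the robot touches nothing.
It fails at once if a bottle tipped by more than 0.6 rad (angle between any of bottle_xs, bottle_s, bottle_m, bottle_l's own z axis and vertical above 0.6 rad).
It fails at once if a bottle dropped or slammed into its saucer: faster than 0.6 m/s within 25 mm of its seat ((distance between bottle_xs and saucer_xs below 0.025 m and linear speed of bottle_xs above 0.6 m/s) or (distance between bottle_s and saucer_s below 0.025 m and linear speed of bottle_s above 0.6 m/s) or (distance between bottle_m and saucer_m below 0.025 m and linear speed of bottle_m above 0.6 m/s) or (distance between bottle_l and saucer_l below 0.025 m and linear speed of bottle_l above 0.6 m/s)).
It fails at once if the sample jar or the vial moved by more than 25 mm (distance of any of sample_jar, sample_vial from where it was at the start of the episode above 0.025 m).
It also fails if it takes over 128 s, if anything falls off the work surface, if the arm or the gripper's body presses on something with over 40 N, if the wrist force passes 120 N, or if a joint passes its speed limit or range.

## Working session

There is one attempt and no reset: what is moved stays moved. The work goes in short steps, Python scripts to look and compute and a tool call to move; the robot and the scene stay as the last step left them, time stands still between calls to the robot, and variables do not carry over. Pictures are saved under pics/ and viewed, and the job is handed in when it is done.

Besides the shell and the picture viewer there is one more tool, called after "Call:" as name(argument=value, ...), one argument or row to a line, values as JSON. step_arm: Moves the arm, as the interface text tells. Its arguments: {"type":"object","properties":{"motion":{"type":"array","items":{"type":"array","items":{"type":"array","items":{"type":"number"}}}},"fingers":{"type":"number"},"squeeze":{"type":"number"}},"required":["motion"]}

```bash
ls; mkdir -p pics
python3 - <<'E'
from station import get_obs,camera,ctrl
import cv2,numpy as np
print(get_obs(), ctrl.hold_point_z)
for n in ["scene","top","wrist"]:
    c=camera(n); cv2.imwrite(f"pics/{n}0.png",cv2.cvtColor(c["pixels"],cv2.COLOR_RGB2BGR))
    print(n,{k:(np.round(v,4).tolist() if k!='pixels' else 0) for k,v in c.items()})
E
```

```text
pics
{'time_s': 0.0, 'qpos': array([ 1.03736591e+00,  3.00466383e-01,  1.52159608e+00, -2.16858145e-05,
        1.32073739e+00, -6.65807866e-02]), 'joint_vel': array([-0.00090805, -0.00041583,  0.00051623,  0.00021819, -0.00198646,
       -0.00024426]), 'tau': array([-7.84472359e-04, -5.31798577e+01, -3.52748358e+01,  7.08164927e-02,
        2.42700346e-02, -8.12656140e-05]), 'ee_pos': array([0.24739704, 0.49090418, 0.20488259]), 'eef_rot': array([-1.61997925,  1.56958894, -2.0868235 ]), 'force': array([ 0.47139576, -0.11569365,  0.73133552]), 'moment': array([-0.01109386,  0.04020615, -0.01154047]), 'grip_width': 0.09386802689267847} 0.0188
scene {'pixels': 0, 'fx': 446.8883, 'fy': 446.8883, 'cx': 284.0685, 'cy': 201.1184, 'extrinsics': [[0.9195, -0.393, -0.0052, -0.5194], [0.3057, 0.7068, 0.638, -0.1923], [-0.247, -0.5882, 0.7701, -1.1633], [0.0, 0.0, 0.0, 1.0]]}
top {'pixels': 0, 'fx': 388.102, 'fy': 388.102, 'cx': 277.1246, 'cy': 210.0073, 'extrinsics': [[0.3596, -0.9331, 0.0018, -0.196], [0.8832, 0.341, 0.322, -0.5283], [-0.3011, -0.1142, 0.9467, -1.0113], [0.0, 0.0, 0.0, 1.0]]}
wrist {'pixels': 0, 'fx': 340.2096, 'fy': 340.2096, 'cx': 278.8586, 'cy': 210.2925, 'T_tool_cam': [[0.0004, 0.2771, -0.9609, -0.1794], [1.0, 0.0001, 0.0005, 0.0001], [0.0002, -0.9609, -0.2771, -0.0819], [0.0, 0.0, 0.0, 1.0]]}
```

View pics/scene0.png

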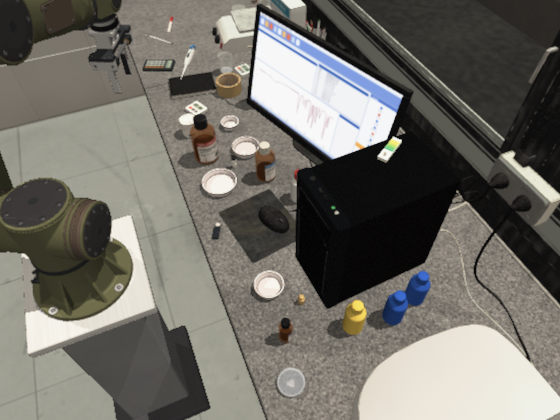

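View pics/top0.png

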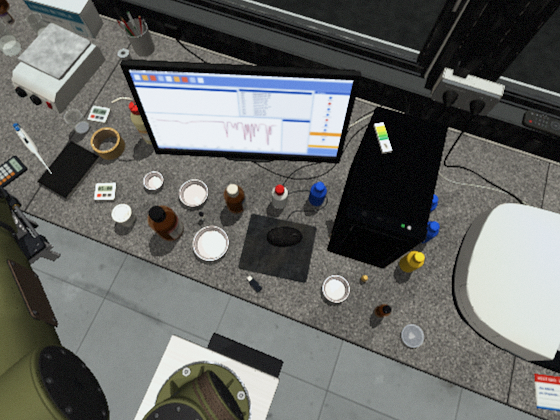

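View pics/wrist0.png

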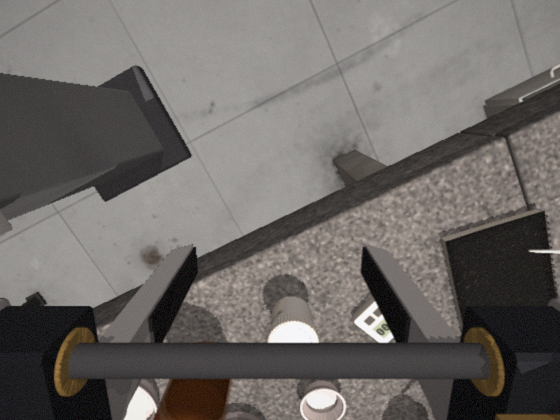

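```bash
cat > h.py <<'E'
import numpy as np,cv2
from station import get_obs,camera,ctrl
from scipy.spatial.transform import Rotation as R
def shot(n,f):
    o=get_obs(); c=camera(n)
    cv2.imwrite(f"pics/{f}.png",cv2.cvtColor(c["pixels"],cv2.COLOR_RGB2BGR))
    if n=="wrist":
        T=np.eye(4);T[:3,:3]=R.from_euler('xyz',o['eef_rot']).as_matrix();T[:3,3]=o['ee_pos']
        E=np.linalg.inv(T@np.array(c['T_tool_cam']))
    else: E=np.array(c['extrinsics'])
    np.savez(f"pics/{f}.npz",E=E,k=[c['fx'],c['fy'],c['cx'],c['cy']])
def cal(f):
    d=np.load(f"pics/{f}.npz"); return d['E'],d['k']
def at(f,u,v,z):
    E,k=cal(f); C=np.linalg.inv(E)
    d=C[:3,:3]@np.array([(u-k[2])/k[0],-(v-k[3])/k[1],-1]); p=C[:3,3]
    return p+d*(z-p[2])/d[2]
def proj(f,P):
    E,k=cal(f); P=np.atleast_2d(P); q=P@E[:3,:3].T+E[:3,3]
    return np.c_[k[2]+k[0]*q[:,0]/-q[:,2],k[3]-k[1]*q[:,1]/-q[:,2]]
def crop(f,x,y,w,h,s,o,circ=[]):
    im=cv2.imread(f"pics/{f}.png"); 
    c=cv2.resize(im[y:y+h,x:x+w],None,fx=s,fy=s,interpolation=cv2.INTER_CUBIC)
    for (cx,cy,z,r) in circ:
        t=np.linspace(0,2*np.pi,60); P=np.c_[cx+r*np.cos(t),cy+r*np.sin(t),0*t+z]
        q=(proj(f,P)-[x,y]+.5)*s
        cv2.polylines(c,[np.int32(q*16)],True,(0,255,0),1,cv2.LINE_AA,4)
    cv2.imwrite(f"pics/{o}.png",c)
E
python3 - <<'E'
from h import *
shot("top","t1");shot("scene","s1")
crop("t1",80,80,260,195,3,"t1a");crop("t1",300,230,160,120,4,"t1b")
crop("s1",160,90,200,150,4,"s1a");crop("s1",230,240,160,120,4,"s1b")
E
```

```text
(no output)
```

View pics/t1a.png

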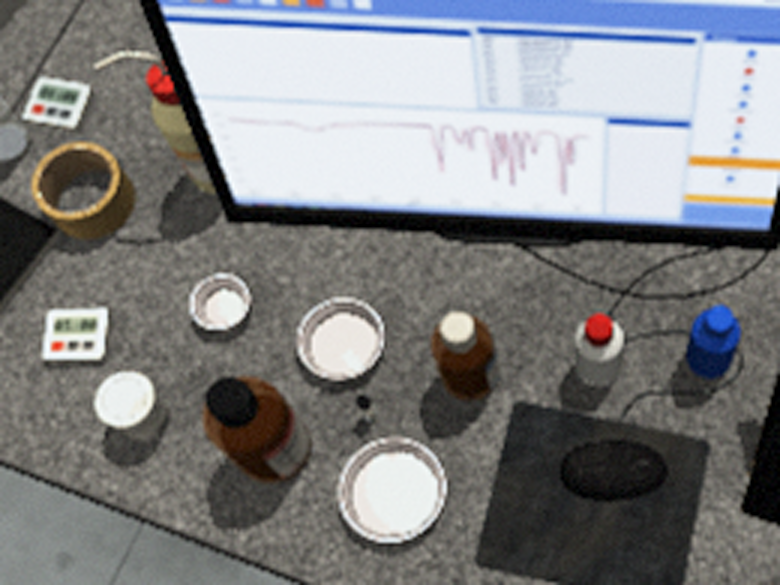

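View pics/t1b.png

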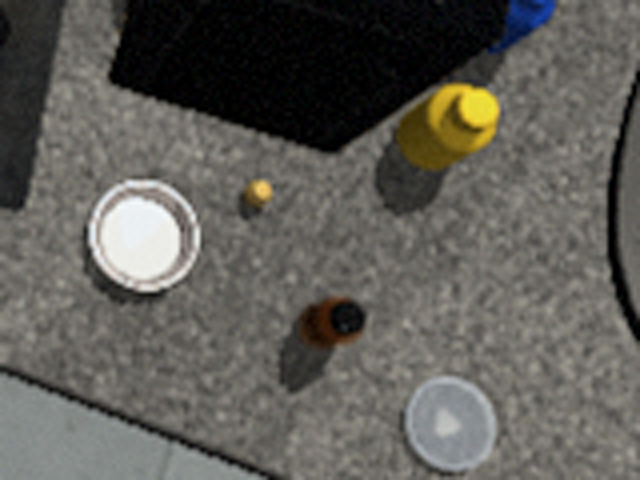

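View pics/s1a.png

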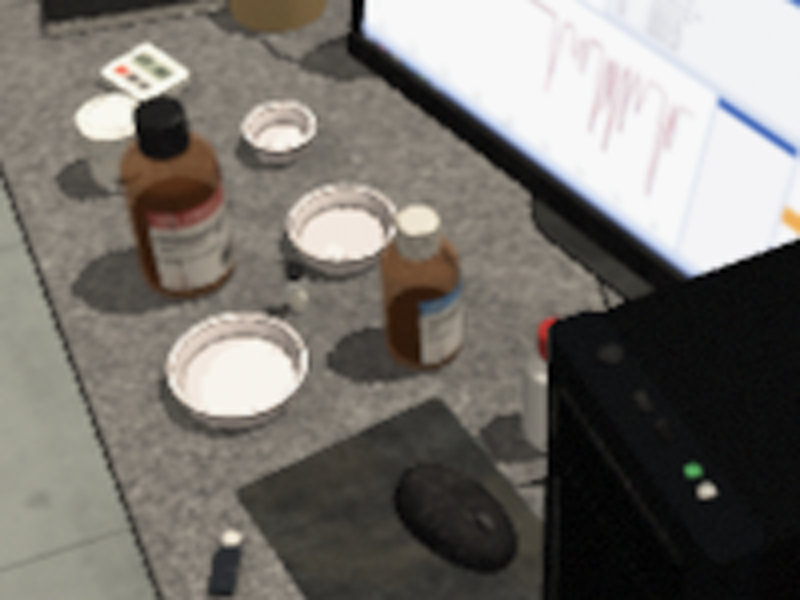

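View pics/s1b.png

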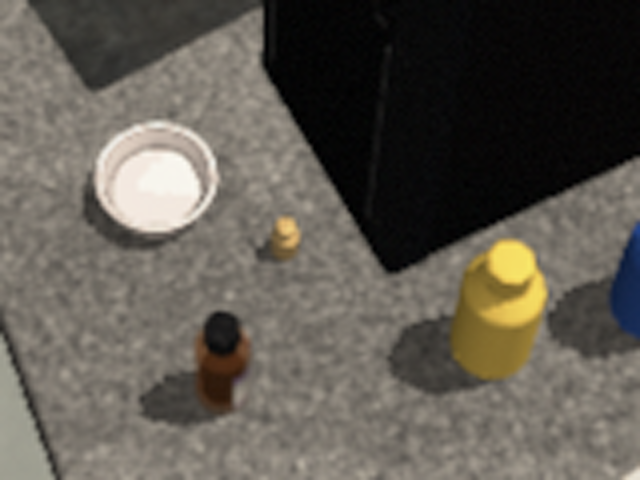

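Run:
```python
from h import *
a=lambda u,v:(u/3+80-1/3,v/3+80-1/3)
b=lambda u,v:(u/4+300-.375,v/4+230-.375)
for n,(u,v),w,z in [("sxs",a(220,302),62/3,.021),("sm",a(341,339),89/3,.021),("sl",a(392,490),110/3,.021),("ss",b(144.5,237),113/4,.021),
 ("L",a(230,396),0,.165),("M",a(458,328),0,.135),("S",a(599,326),0,.110),("XS",b(349,317),0,.088),("jar",a(127,399),0,.062),("vial",a(363,402),0,.045)]:
    p=at("t1",u,v,z); q=at("t1",u+w/2,v,z)-at("t1",u-w/2,v,z)
    print(n,p.round(4),round(np.linalg.norm(q)*1000,1), round(np.hypot(*p[:2]),3))
s=lambda u,v,o:(u/4+o[0]-.375,v/4+o[1]-.375)
for n,(u,v),z in [("sxs",s(280,131,(160,90)),.021),("sm",s(344,229,(160,90)),.021),("sl",s(238,369,(160,90)),.021),("ss",s(157,180,(230,240)),.021),
 ("L",s(159,113,(160,90)),.165),("M",s(418,220,(160,90)),.135),("XS",s(222,329,(230,240)),.088),("vial",s(293,269,(160,90)),.045),("jar",s(107,117,(160,90)),.062)]:
    print(n,at("s1",u,v,z).round(4))
```

```text
sxs [0.5368 0.408  0.021 ] 63.8 0.674
sm [0.5446 0.2744 0.021 ] 90.7 0.61
sl [0.419  0.1609 0.021 ] 107.3 0.449
ss [ 0.425  -0.2233  0.021 ] 79.6 0.48
L [0.4208 0.2909 0.165 ] 0.0 0.512
M [0.561  0.1385 0.135 ] 0.0 0.578
S [0.6189 0.0219 0.11  ] 0.0 0.619
XS [ 0.4124 -0.3575  0.088 ] 0.0 0.546
jar [0.4024 0.4259 0.062 ] 0.0 0.586
vial [0.4855 0.2177 0.045 ] 0.0 0.532
sxs [0.535  0.3992 0.021 ]
sm [0.5437 0.2647 0.021 ]
sl [0.4188 0.1537 0.021 ]
ss [ 0.4266 -0.2272  0.021 ]
L [0.4188 0.2868 0.165 ]
M [0.5617 0.1358 0.135 ]
XS [ 0.4131 -0.3624  0.088 ]
vial [0.4854 0.214  0.045 ]
jar [0.3988 0.4248 0.062 ]
```

```bash
cat >> h.py <<'E'
def pose():
    o=get_obs(); M=R.from_euler('xyz',o['eef_rot']).as_matrix(); return o['ee_pos'],M,o
def yaw(): 
    p,M,o=pose(); return np.degrees(np.arctan2(M[1,1],M[0,1]))
def shift(x,y,z):
    p,M,o=pose(); print("p",p.round(4),"yaw",round(yaw(),2),"xaxis",M[:,0].round(4),"t",round(o['time_s'],2),"q6",o['qpos'].round(2)[-1],"g",round(o['grip_width'],4)); 
    print("tool shift",(M.T@(np.array([x,y,z])-p)).round(4))
E
python3 - <<'E'
from h import *
shift(.40,.21,.30)
p,M,o=pose();print(M.round(3))
# overlays
C=[(.5368,.408,.021,.0305),(.5446,.2744,.021,.044),(.419,.1609,.021,.052),(.4208,.2909,.165,.019),(.4208,.2909,0,.038),(.561,.1385,.135,.016),(.561,.1385,0,.03),(.6189,.0219,0,.024),(.6189,.0219,.11,.014)]
crop("t1",80,80,260,195,3,"o1",C)
E
```

```text
p [0.2475 0.491  0.2052] yaw 63.25 xaxis [-3.e-04 -5.e-04 -1.e+00] t 0.25 q6 -0.07 g 0.0941
tool shift [-0.0947 -0.1824  0.2627]
[[-0.     0.45   0.893]
 [-0.     0.893 -0.45 ]
 [-1.    -0.001 -0.   ]]
```

View pics/o1.png

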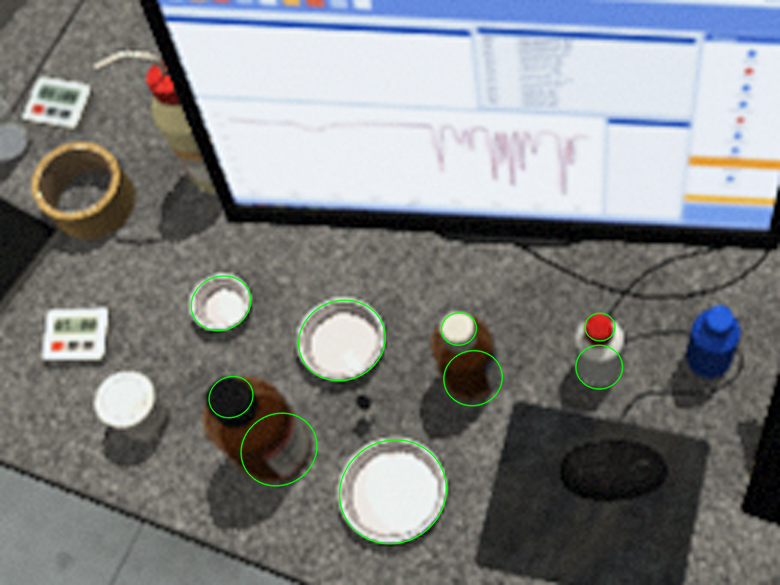

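Call:
step_arm(
  motion=[
    [[-0.035,0,0,-9,0,0],[-0.035,0,0,-9,0,0],[-0.035,0,0,-8.75,0,0],[0,0,0,0,0,0]],
  ],
)

```text
time_s: 0.75
ee_pos: [0.2478, 0.4917, 0.3129]
eef_rot: [1.035, 1.567, 1.036]
force: [-0.4, -0.8, -0.5]
grip_width: 0.094
```

Run:
```python
from h import *
shift(.40,.21,.31)
```

```text
p [0.2478 0.4917 0.3129] yaw 90.08 xaxis [ 0.0022  0.0037 -1.    ] t 0.75 q6 -0.53 g 0.094
tool shift [ 0.0022 -0.2819  0.1518]
```

Call:
step_arm(
  motion=[
    [[0,-0.047,0.025,0,0,0],[0,-0.047,0.025,0,0,0],[0,-0.047,0.025,0,0,0],[0,-0.047,0.025,0,0,0],[0,-0.047,0.026,0,0,0],[0,-0.047,0.026,0,0,0],[0,0,0,0,0,0],[0,0,0,0,0,0]],
  ],
)

```text
time_s: 1.75
ee_pos: [0.3992, 0.2094, 0.3098]
eef_rot: [-2.958, 1.57, -2.959]
force: [0.4, -0.5, 0.0]
grip_width: 0.0938
```

Run:
```python
from h import *
shift(.40,.21,.31)
shot("wrist","w1");shot("top","t2")
```

```text
p [0.3992 0.2094 0.3098] yaw 89.93 xaxis [-1.e-03 -2.e-04 -1.e+00] t 1.75 q6 -1.17 g 0.0938
tool shift [-0.0002  0.0006  0.0008]
```

View pics/w1.png

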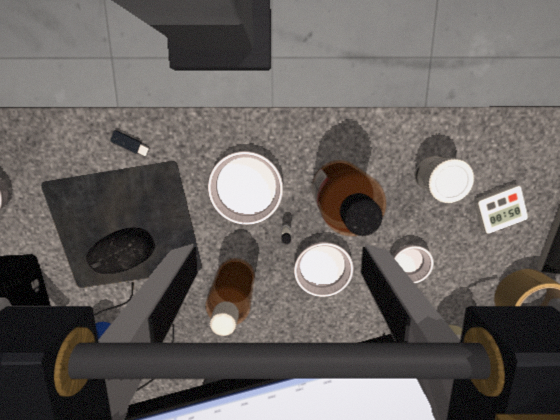

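Run:
```python
from h import *
C=[(.536,.4035,.021,.0305),(.544,.2695,.021,.044),(.419,.157,.021,.052),(.42,.289,.165,.019),(.42,.289,0,.038),(.5613,.137,.135,.016),(.5613,.137,0,.03)]
crop("w1",190,130,260,200,3,"w1a",C)
```

```text
(no output)
```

View pics/w1a.png

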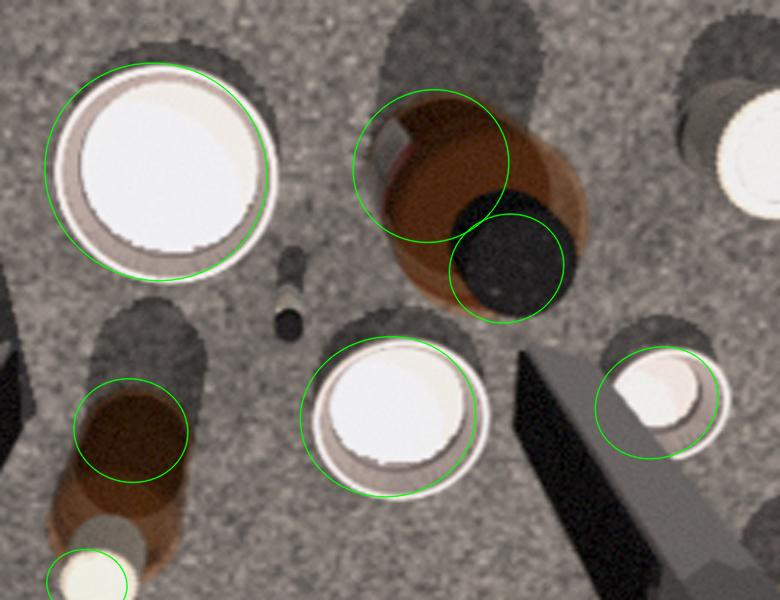

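Run:
```python
from h import *
a=lambda u,v:(u/3+190-1/3,v/3+130-1/3)
for n,(u,v),z in [("sl",a(166,173.5),.021),("sm",a(401,418),.021),("L",a(520,264),.165),("vial",a(289,325),.045)]:
    print(n,at("w1",u,v,z).round(4))
C=[(.5368,.408,.021,.0305),(.544,.2744,.021,.044),(.419,.1609,.021,.052),(.421,.291,.165,.019),(.421,.291,0,.038),(.5605,.1395,.135,.016),(.5605,.1395,0,.03)]
crop("w1",190,130,260,220,3,"w1a",C)
```

```text
sl [0.4187 0.1621 0.021 ]
sm [0.5442 0.2765 0.021 ]
L [0.4185 0.2937 0.165 ]
vial [0.4853 0.2196 0.045 ]
```

View pics/w1a.png

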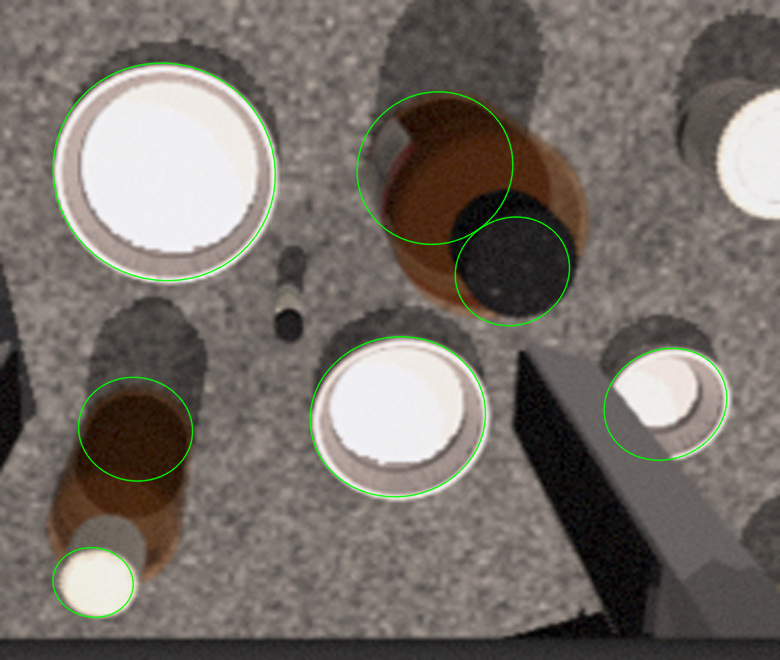

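Call:
step_arm(
  motion=[
    [[0,0.042,0.01,0,0,0],[0,0.042,0.0095,0,0,0],[0,0,0,0,0,0],[0.03,0,0,0,0,0],[0.03,0,0,0,0,0],[0.03,0,0,0,0,0],[0.015,0,0,0,0,0],[0,0,0,0,0,0]],
  ],
)

```text
time_s: 2.85
ee_pos: [0.4187, 0.2931, 0.2052]
eef_rot: [-2.56, 1.57, -2.559]
force: [0.3, 0.9, 0.3]
grip_width: 0.094
```

Run:
```python
from h import *
shift(.4185,.2937,.085)
shot("wrist","w2")
crop("w2",100,130,330,220,2.4,"w2a",[(.4185,.2937,.165,.019),(.4185,.2937,.145,.038)])
```

```text
p [0.4187 0.2931 0.2052] yaw 90.02 xaxis [-8.e-04 -5.e-04 -1.e+00] t 2.85 q6 -1.03 g 0.094
tool shift [ 1.202e-01  7.000e-04 -1.000e-04]
```

View pics/w2a.png

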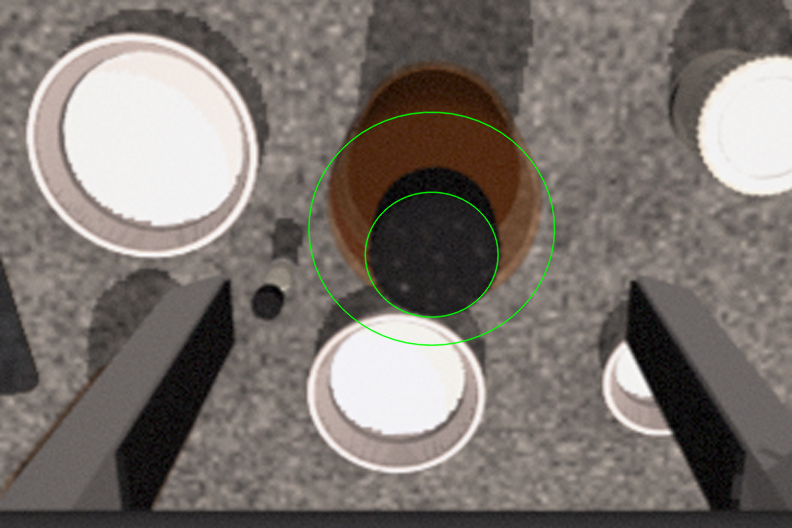

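Call:
step_arm(
  motion=[
    [[0.04,0,0,0,0,0],[0.04,0,0,0,0,0],[0.03,0,0,0,0,0],[0.01,0,0,0,0,0],[0,0,0,0,0,0]],
  ],
)

```text
time_s: 3.52
ee_pos: [0.4195, 0.2934, 0.0863]
eef_rot: [0.514, 1.57, 0.514]
force: [0.0, 0.1, 0.7]
grip_width: 0.0938
```

Call:
step_arm(
  motion=[
    [[0,0,0,0,0,0],[0,0,0,0,0,0],[0,0,0,0,0,0],[0,0,0,0,0,0],[0,0,0,0,0,0],[0,0,0,0,0,0]],
  ],
  fingers=0.06,
  squeeze=25,
)

```text
time_s: 4.28
ee_pos: [0.4195, 0.2935, 0.0864]
eef_rot: [0.532, 1.569, 0.532]
force: [-1.1, 1.2, 6.9]
grip_width: 0.076
```

Run:
```python
from h import *
shift(.4185,.2937,.085)
shot("wrist","w3")
```

```text
p [0.4195 0.2935 0.0864] yaw 90.01 xaxis [ 1.5e-03  9.0e-04 -1.0e+00] t 4.28 q6 -1.03 g 0.076
tool shift [ 0.0014  0.0002 -0.001 ]
```

View pics/w3.png

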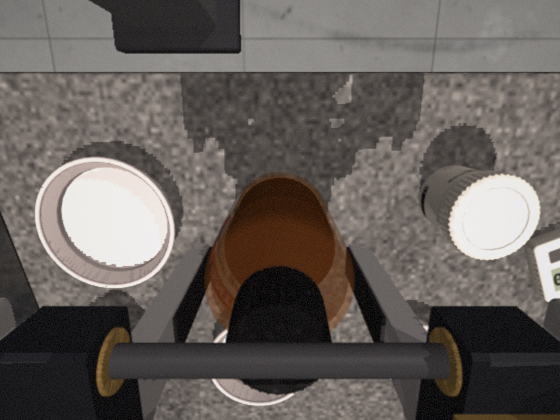

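Call:
step_arm(
  motion=[
    [[-0.015,0,0,0,0,0],[-0.025,0,0,0,0,0],[-0.02,0,0,0,0,0],[0,-0.02,0,0,0,0],[0,-0.035,0,0,0,0],[0,-0.035,0,0,0,0],[0,-0.03,0,0,0,0],[0,-0.0115,0,0,0,0],[0,0,0,0,0,0],[0,0,0,0,0,0]],
  ],
)

```text
time_s: 5.58
ee_pos: [0.419, 0.1622, 0.1453]
eef_rot: [2.78, 1.571, 2.78]
force: [-0.1, 0.5, -3.7]
grip_width: 0.0757
```

Run:
```python
from h import *
shift(.4187,.162,.09)
shot("wrist","w4");shot("top","t4");shot("scene","s4")
crop("w4",140,150,280,210,2.8,"w4a",[(.4187,.162,.021,.052)])
crop("t4",150,180,120,100,6,"t4a",[(.4187,.162,.021,.052)])
crop("s4",160,130,120,100,6,"s4a",[(.4187,.162,.021,.052)])
```

```text
p [0.419  0.1622 0.1453] yaw 90.03 xaxis [-2.e-04  1.e-04 -1.e+00] t 5.58 q6 -1.28 g 0.0757
tool shift [ 0.0553 -0.0002 -0.0003]
```

View pics/w4a.png

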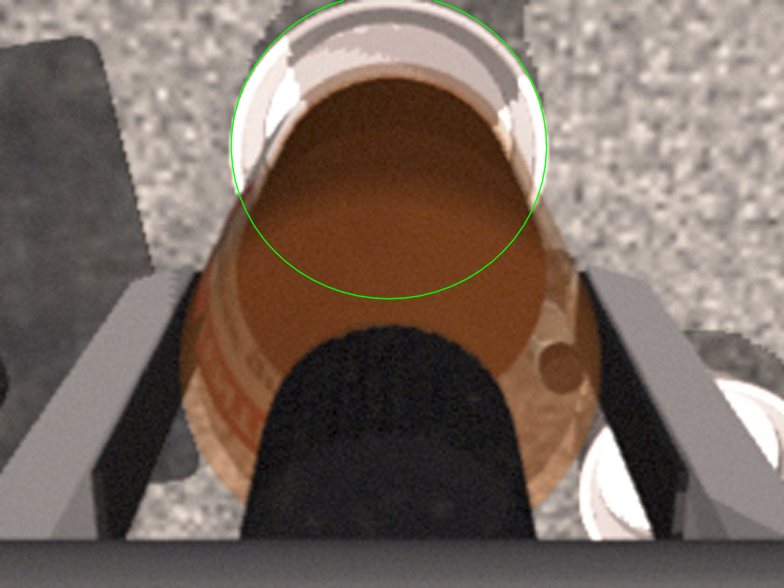

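View pics/s4a.png

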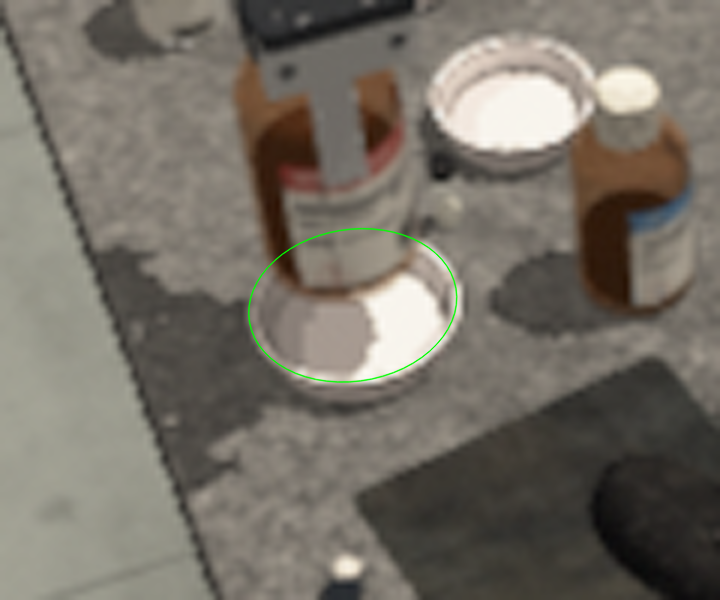

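View pics/t4a.png

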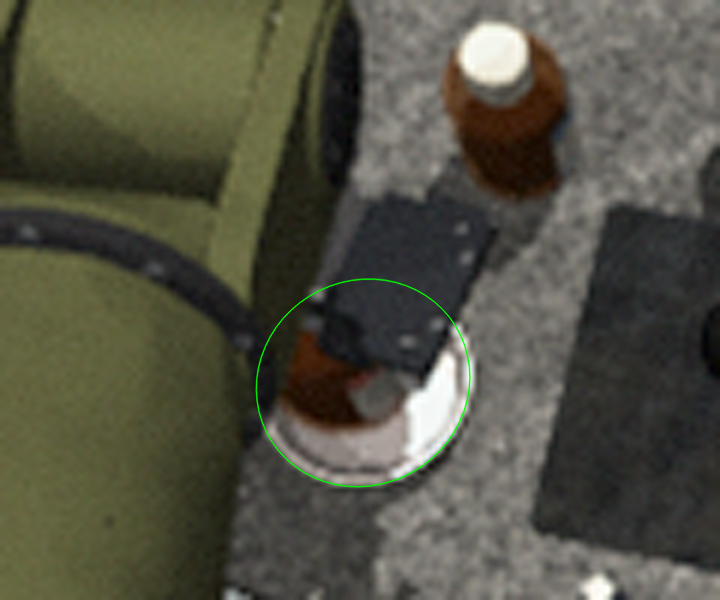

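Call:
step_arm(
  motion=[
    [[0.015,0,0,0,0,0],[0.02,0,0,0,0,0],[0.01,0,0,0,0,0],[0.005,0,0,0,0,0],[0,0,0,0,0,0]],
  ],
)

```text
time_s: 6.35
ee_pos: [0.4191, 0.1617, 0.0954]
eef_rot: [-2.726, 1.571, -2.726]
force: [0.5, 0.3, -2.7]
grip_width: 0.0753
```

Call:
step_arm(
  motion=[
    [[0.003,0,0,0,0,0],[0.002,0,0,0,0,0],[0,0,0,0,0,0]],
  ],
)

```text
time_s: 6.72
ee_pos: [0.4191, 0.1617, 0.0905]
eef_rot: [0.258, 1.571, 0.258]
force: [-0.6, 0.4, -3.5]
grip_width: 0.076
```

Call:
step_arm(
  motion=[
    [[0.001,0,0,0,0,0],[0,0,0,0,0,0]],
  ],
)

```text
time_s: 6.98
ee_pos: [0.4194, 0.162, 0.0902]
eef_rot: [0.528, 1.57, 0.528]
force: [-2.6, 1.9, 5.3]
grip_width: 0.0763
```

Call:
step_arm(
  motion=[
    [[0.001,0,0,0,0,0],[0,0,0,0,0,0]],
  ],
)

```text
time_s: 7.22
ee_pos: [0.4197, 0.1622, 0.09]
eef_rot: [0.511, 1.568, 0.512]
force: [-6.2, 2.1, 16.6]
grip_width: 0.0759
```

Call:
step_arm(
  motion=[
    [[-0.001,0,0,0,0,0],[0,0,0,0,0,0],[0,0,0,0,0,0]],
  ],
  fingers=0.094,
)

```text
time_s: 7.6
ee_pos: [0.419, 0.1616, 0.0894]
eef_rot: [-2.492, 1.571, -2.492]
force: [-0.1, 0.1, 0.1]
grip_width: 0.0942
```

Call:
step_arm(
  motion=[
    [[-0.03,0,0,0,0,0],[-0.05,0,0,0,0,0],[-0.05,0,0,0,0,0],[-0.05,0,0,0,0,0],[0,0,0,0,0,0],[0,0,0,0,0,0]],
  ],
)

```text
time_s: 8.35
ee_pos: [0.4188, 0.1615, 0.2684]
eef_rot: [-2.82, 1.57, -2.82]
force: [-0.7, -0.5, -1.0]
grip_width: 0.0942
```

Run:
```python
from h import *
shift(.5605,.1405,.27)
shot("wrist","w5");shot("scene","s5")
crop("w5",100,130,330,220,2.4,"w5a",[(.4187,.162,.021,.052),(.4187,.162,.169,.019)])
crop("s5",160,90,200,150,4,"s5a")
```

```text
p [0.4188 0.1615 0.2684] yaw 90.0 xaxis [-1.1e-03 -4.0e-04 -1.0e+00] t 8.35 q6 -1.28 g 0.0942
tool shift [-0.0017 -0.021   0.1417]
```

View pics/w5a.png

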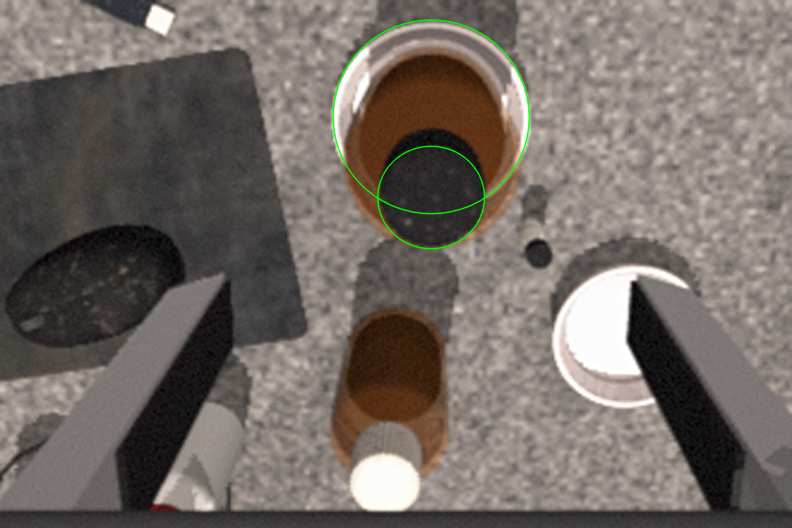

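View pics/s5a.png

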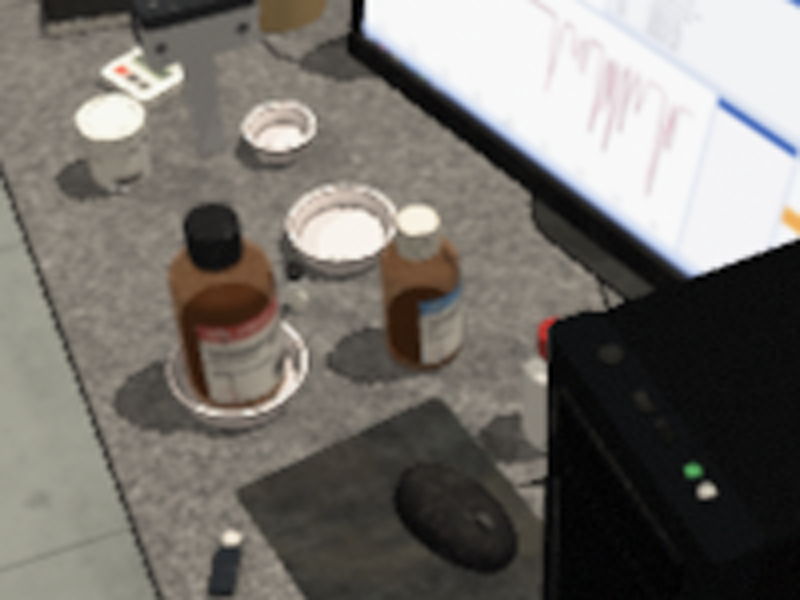

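Run:
```python
from h import *
print(at("w5",385/2.4+99.8,483/2.4+129.8,.135),at("w5",625/2.4+99.8,336/2.4+129.8,.021))
```

```text
[0.5607947  0.14200231 0.135     ] [0.54475239 0.27360958 0.021     ]
```

Call:
step_arm(
  motion=[
    [[0,-0.005,0.035,0,0,0],[0,-0.005,0.036,0,0,0],[0,-0.005,0.036,0,0,0],[0,-0.0055,0.035,0,0,0],[0,0,0,0,0,0],[0.05,0,0,0,0,0],[0.05,0,0,0,0,0],[0.05,0,0,0,0,0],[0.03,0,0,0,0,0],[0.013,0,0,0,0,0],[0,0,0,0,0,0]],
  ],
)

```text
time_s: 9.82
ee_pos: [0.5606, 0.1413, 0.0763]
eef_rot: [-2.954, 1.57, -2.954]
force: [-0.5, 0.1, 0.8]
grip_width: 0.0938
```

Run:
```python
from h import *
shift(.5607,.141,.075)
shot("wrist","w6")
crop("w6",100,130,330,220,2.4,"w6a",[(.5607,.141,.135,.016)])
```

```text
p [0.5606 0.1413 0.0763] yaw 90.02 xaxis [-9.e-04 -2.e-04 -1.e+00] t 9.82 q6 -1.39 g 0.0938
tool shift [ 0.0013 -0.0003  0.0001]
```

View pics/w6a.png

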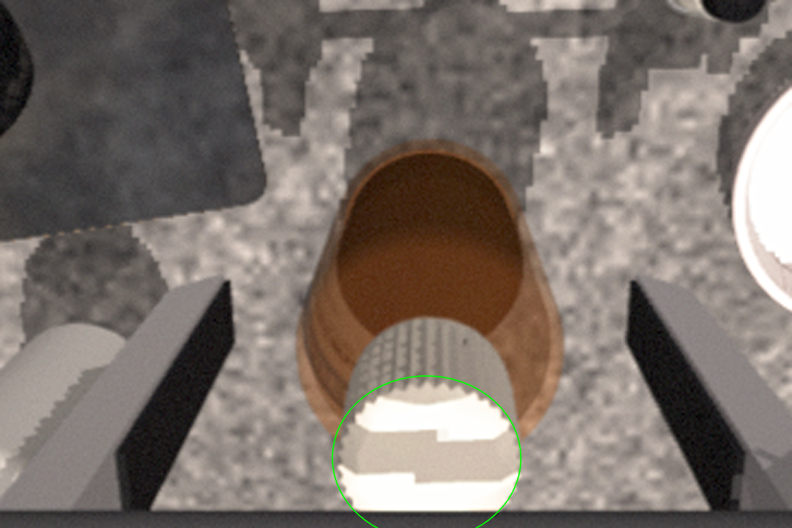

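Call:
step_arm(
  motion=[
    [[0,0,0,0,0,0],[0,0,0,0,0,0],[0,0,0,0,0,0],[0,0,0,0,0,0],[0,0,0,0,0,0],[0,0,0,0,0,0],[0,0,0,0,0,0]],
  ],
  fingers=0.045,
  squeeze=20,
)

```text
time_s: 10.75
ee_pos: [0.5611, 0.1412, 0.0766]
eef_rot: [0.096, 1.571, 0.096]
force: [-1.1, -0.2, 3.7]
grip_width: 0.06
```

Call:
step_arm(
  motion=[
    [[-0.015,0,0,0,0,0],[-0.025,0,0,0,0,0],[-0.02,0,0,0,0,0],[0,0.02,0,0,0,0],[0,0.035,-0.005,0,0,0],[0,0.035,-0.006,0,0,0],[0,0.03,-0.005,0,0,0],[0,0.014,0,0,0,0],[0,0,0,0,0,0],[0,0,0,0,0,0]],
  ],
)

```text
time_s: 12.0
ee_pos: [0.5452, 0.2744, 0.1362]
eef_rot: [-2.425, 1.57, -2.425]
force: [-0.4, 0.1, -2.3]
grip_width: 0.0595
```

Run:
```python
from h import *
shift(.5445,.275,.0803)
shot("wrist","w7");shot("top","t7")
crop("w7",140,130,280,220,2.8,"w7a",[(.5445,.275,.021,.044),(.5445,.275,.021,.041)])
crop("t7",150,130,120,100,6,"t7a",[(.5445,.275,.021,.044)])
```

```text
p [0.5452 0.2744 0.1362] yaw 89.97 xaxis [-4.e-04 -3.e-04 -1.e+00] t 12.0 q6 -1.16 g 0.0595
tool shift [ 0.0559  0.0006 -0.0007]
```

View pics/w7a.png

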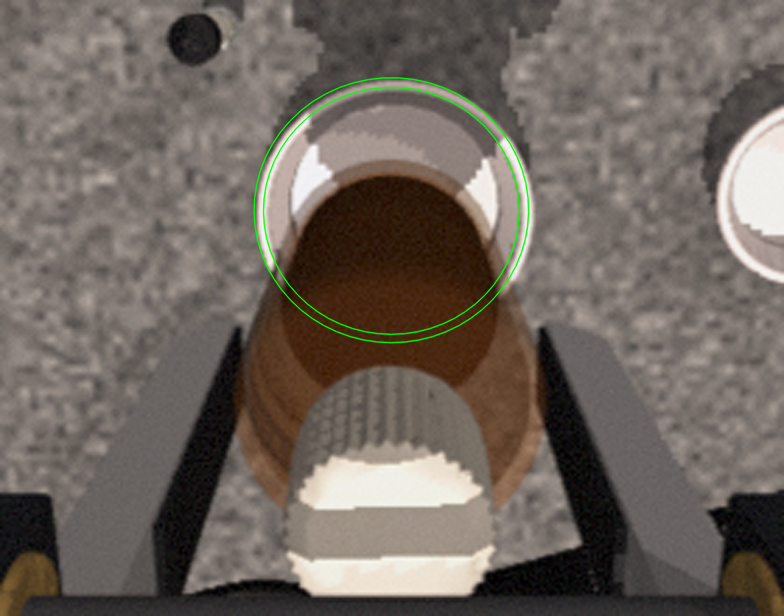

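View pics/t7a.png

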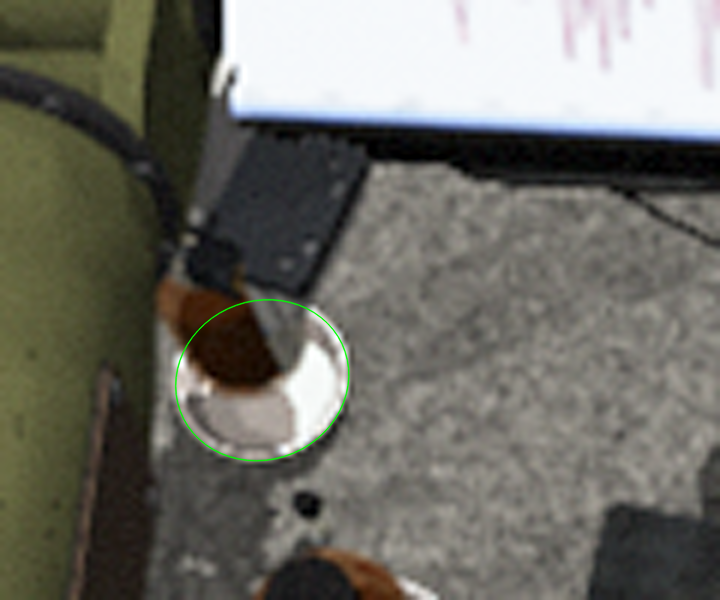

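Call:
step_arm(
  motion=[
    [[0.015,0.001,0,0,0,0],[0.02,0,-0.0005,0,0,0],[0.01,0,0,0,0,0],[0.006,0,0,0,0,0],[0.003,0,0,0,0,0],[0,0,0,0,0,0]],
  ],
)

```text
time_s: 12.85
ee_pos: [0.5446, 0.2762, 0.0826]
eef_rot: [0.406, 1.57, 0.406]
force: [-0.1, 0.2, -3.1]
grip_width: 0.0597
```

Call:
step_arm(
  motion=[
    [[0.0015,0,0,0,0,0],[0,0,0,0,0,0]],
  ],
)

```text
time_s: 13.1
ee_pos: [0.5446, 0.2762, 0.0811]
eef_rot: [0.34, 1.571, 0.34]
force: [-0.3, 0.8, -2.3]
grip_width: 0.0599
```

Call:
step_arm(
  motion=[
    [[0.001,0,0,0,0,0],[0,0,0,0,0,0]],
  ],
)

```text
time_s: 13.35
ee_pos: [0.5448, 0.2762, 0.0807]
eef_rot: [0.334, 1.57, 0.334]
force: [-2.0, -1.4, 5.4]
grip_width: 0.0593
```

Call:
step_arm(
  motion=[
    [[0,0,0,0,0,0],[0,0,0,0,0,0],[0,0,0,0,0,0]],
  ],
  fingers=0.085,
)

```text
time_s: 13.72
ee_pos: [0.5445, 0.2762, 0.0798]
eef_rot: [-2.783, 1.571, -2.783]
force: [-0.4, 0.3, 0.3]
grip_width: 0.0838
```

Call:
step_arm(
  motion=[
    [[-0.03,0,0,0,0,0],[-0.05,0,0,0,0,0],[-0.05,0,0,0,0,0],[-0.05,0,0,0,0,0],[0,-0.03,-0.02,0,0,0],[0,-0.05,-0.02,0,0,0],[0,-0.05,-0.02,0,0,0],[0,-0.03,-0.01,0,0,0],[0,0,0,0,0,0],[0,0,0,0,0,0]],
  ],
)

```text
time_s: 14.98
ee_pos: [0.4748, 0.1166, 0.26]
eef_rot: [0.62, 1.57, 0.62]
force: [-0.7, 0.3, -0.5]
grip_width: 0.0854
```

Run:
```python
from h import *
shift(.6189,.0219,.25)
shot("wrist","w8")
```

```text
p [0.4748 0.1166 0.26  ] yaw 90.0 xaxis [ 3.e-04  2.e-04 -1.e+00] t 14.97 q6 -1.41 g 0.0854
tool shift [ 0.0101 -0.0947  0.1441]
```

View pics/w8.png

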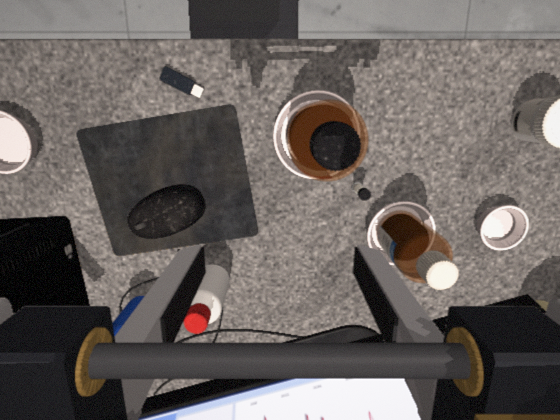

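Run:
```python
from h import *
crop("w8",120,220,140,110,5,"w8a",[(.6189,.0219,.11,.014)])
crop("w8",360,180,200,130,4,"w8b",[(.5445,.275,.021,.044),(.537,.409,.021,.0305),(.5445,.276,.139,.016)])
```

```text
(no output)
```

View pics/w8a.png

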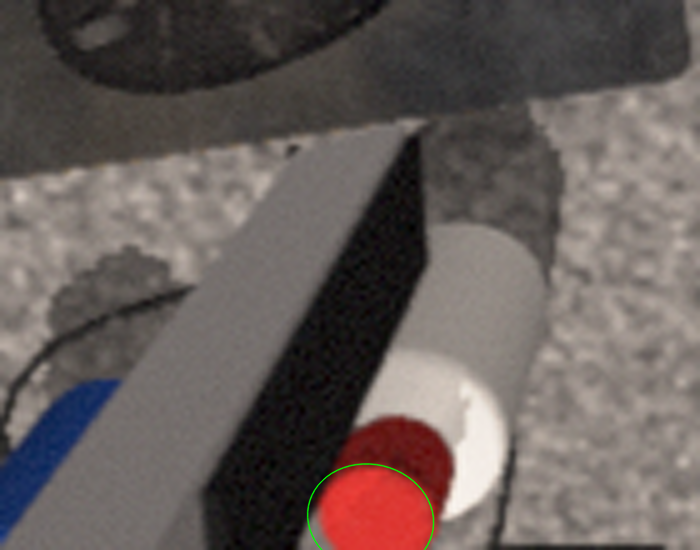

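View pics/w8b.png

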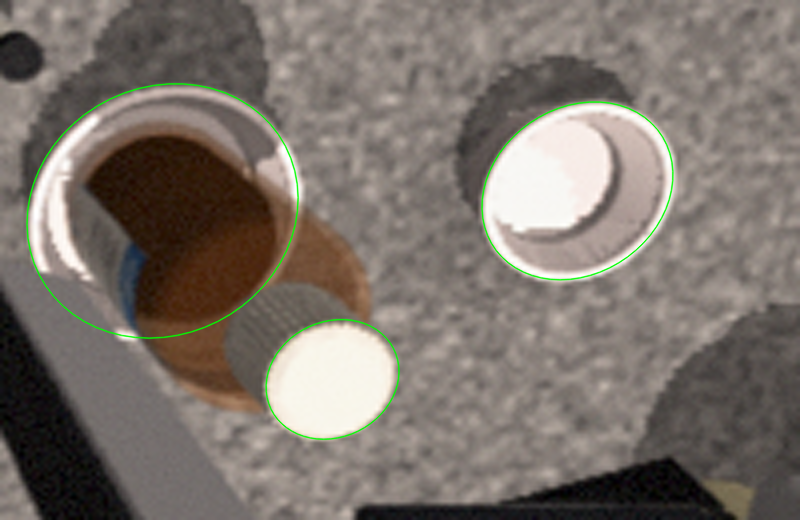

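Call:
step_arm(
  motion=[
    [[0,-0.023,0.036,0,0,0],[0,-0.023,0.036,0,0,0],[0,-0.023,0.036,0,0,0],[0,-0.024,0.037,0,0,0],[0,0,0,0,0,0],[0.05,0,0,0,0,0],[0.05,0,0,0,0,0],[0.01,0,0,0,0,0],[0,0,0,0,0,0],[0,0,0,0,0,0]],
  ],
  fingers=0.072,
)

```text
time_s: 16.27
ee_pos: [0.6204, 0.0235, 0.1523]
eef_rot: [-0.014, 1.568, -0.013]
force: [0.3, -0.7, 0.5]
grip_width: 0.0723
```

Run:
```python
from h import *
shift(.62,.0235,.058)
shot("wrist","w9")
crop("w9",120,150,330,210,2.4,"w9a",[(.62,.0235,.11,.014),(.62,.0235,.097,.024)])
```

```text
p [0.6204 0.0235 0.1523] yaw 90.03 xaxis [ 0.0033 -0.     -1.    ] t 16.27 q6 -1.59 g 0.0723
tool shift [ 0.0943  0.     -0.0007]
```

View pics/w9a.png

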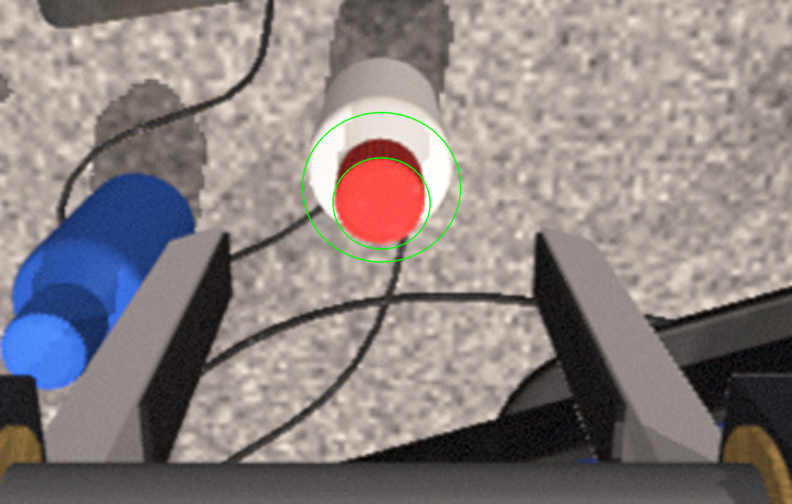

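Run:
```python
from h import *
print(at("w9",138.5,295,.11), at("w9",379.5/2.4+119.8,200/2.4+149.8,.11))
```

```text
[ 0.66714917 -0.07869073  0.11      ] [0.61907192 0.02325084 0.11      ]
```

Call:
step_arm(
  motion=[
    [[0.03,0,-0.001,0,0,0],[0.04,0,0,0,0,0],[0.02,0,0,0,0,0],[0.005,0,0,0,0,0],[0,0,0,0,0,0]],
  ],
)

```text
time_s: 16.95
ee_pos: [0.6192, 0.0232, 0.0561]
eef_rot: [-0.02, 1.569, -0.019]
force: [-0.0, -0.3, 0.1]
grip_width: 0.0716
```

Call:
step_arm(
  motion=[
    [[0,0,0,0,0,0],[0,0,0,0,0,0],[0,0,0,0,0,0],[0,0,0,0,0,0],[0,0,0,0,0,0],[0,0,0,0,0,0]],
  ],
  fingers=0.035,
  squeeze=15,
)

```text
time_s: 17.7
ee_pos: [0.6188, 0.0231, 0.0554]
eef_rot: [-0.027, 1.57, -0.027]
force: [0.1, -0.6, 5.1]
grip_width: 0.0476
```

Run:
```python
from h import *
shift(.42,-.05,.18)
```

```text
p [0.6188 0.0231 0.0554] yaw 90.0 xaxis [ 8.e-04 -0.e+00 -1.e+00] t 17.7 q6 -1.59 g 0.0476
tool shift [-0.1248 -0.0731 -0.1987]
```

Call:
step_arm(
  motion=[
    [[-0.015,0,0,0,0,0],[-0.035,0,0,0,0,0],[-0.035,0,-0.015,0,0,0],[-0.025,0,-0.03,0,0,0],[0,-0.005,-0.035,0,0,0],[0,-0.01,-0.035,0,0,0],[0,-0.015,-0.035,0,0,0],[0,-0.02,-0.03,0,0,0],[0,-0.025,-0.015,0,0,0],[0,-0.025,0,0,0,0],[0,0,0,0,0,0]],
  ],
)

```text
time_s: 19.08
ee_pos: [0.4234, -0.0777, 0.1656]
eef_rot: [-0.329, 1.57, -0.33]
force: [-0.9, -0.2, -0.6]
grip_width: 0.048
```

Run:
```python
from h import *
shift(.425,-.22,.17)
shot("wrist","w10")
```

```text
p [ 0.4234 -0.0777  0.1656] yaw 89.89 xaxis [ 6.e-04 -2.e-04 -1.e+00] t 19.07 q6 -1.84 g 0.048
tool shift [-0.0044 -0.1423  0.0018]
```

View pics/w10.png

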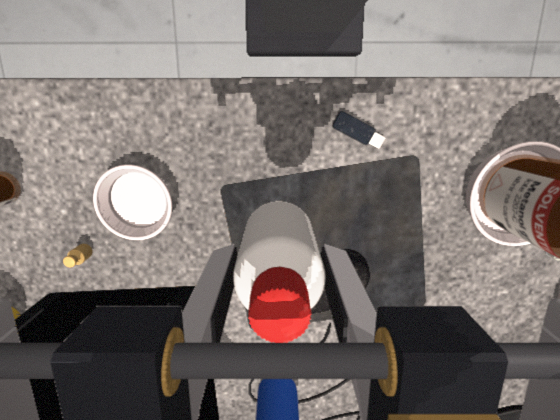

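Run:
```python
from h import *
p=at("w10",132.5,202.3,.021);print(p)
crop("w10",80,150,110,100,6,"w10a",[(p[0],p[1],.021,.038)])
shift(p[0],p[1],.17)
```

```text
[ 0.42658827 -0.22140718  0.021     ]
p [ 0.4235 -0.077   0.1654] yaw 89.93 xaxis [ 4.e-04  0.e+00 -1.e+00] t 19.12 q6 -1.83 g 0.0479
tool shift [-0.0046 -0.1444  0.0032]
```

View pics/w10a.png

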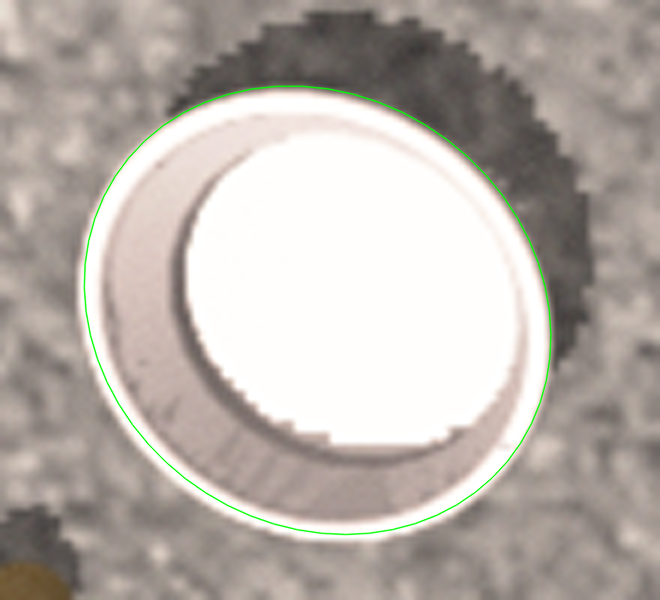

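Call:
step_arm(
  motion=[
    [[0,-0.02,0,0,0,0],[0,-0.035,0.001,0,0,0],[0,-0.035,0.001,0,0,0],[0,-0.03,0.001,0,0,0],[0,-0.018,0.0005,0,0,0],[0.015,-0.007,0,0,0,0],[0.03,0,0,0,0,0],[0.015,0,0,0,0,0],[0,0,0,0,0,0],[0,0,0,0,0,0]],
  ],
)

```text
time_s: 20.38
ee_pos: [0.4275, -0.2218, 0.1057]
eef_rot: [-0.533, 1.57, -0.532]
force: [0.1, -0.1, -0.6]
grip_width: 0.0479
```

Run:
```python
from h import *
shift(.427,-.222,.0594)
shot("wrist","w11")
crop("w11",140,130,280,220,2.8,"w11a",[(.427,-.222,.021,.038),(.427,-.222,.021,.035)])
```

```text
p [ 0.4275 -0.2218  0.1057] yaw 90.02 xaxis [ 9.e-04 -5.e-04 -1.e+00] t 20.38 q6 -2.13 g 0.0479
tool shift [ 0.0463 -0.0002 -0.0006]
```

View pics/w11a.png

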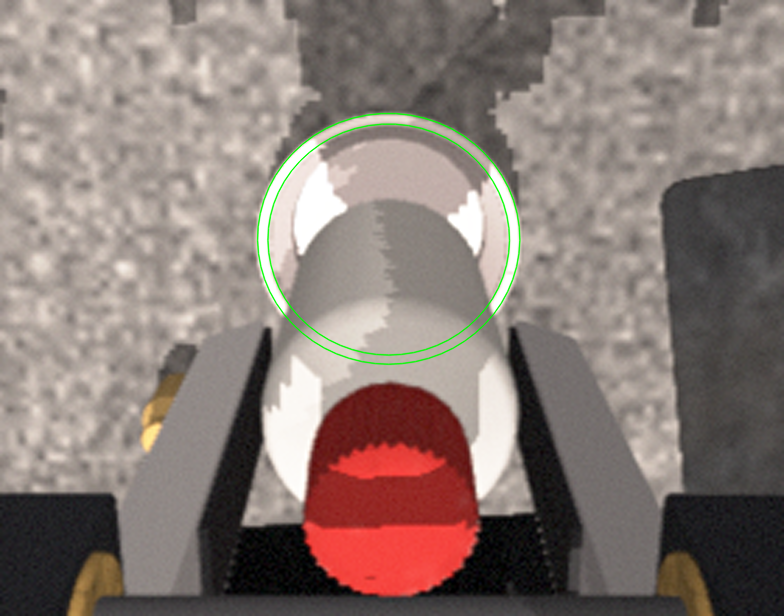

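Call:
step_arm(
  motion=[
    [[0.015,0,0,0,0,0],[0.015,0,0,0,0,0],[0.008,0,0,0,0,0],[0.004,0,0,0,0,0],[0.002,0,0,0,0,0],[0,0,0,0,0,0]],
  ],
)

```text
time_s: 21.18
ee_pos: [0.4272, -0.2219, 0.0611]
eef_rot: [-0.545, 1.571, -0.545]
force: [0.3, 1.1, -1.6]
grip_width: 0.0482
```

Call:
step_arm(
  motion=[
    [[0.0015,0,0,0,0,0],[0,0,0,0,0,0]],
  ],
)

```text
time_s: 21.42
ee_pos: [0.4271, -0.2219, 0.0595]
eef_rot: [-0.707, 1.571, -0.707]
force: [-0.2, 0.5, -1.3]
grip_width: 0.0475
```

Call:
step_arm(
  motion=[
    [[0.001,0,0,0,0,0],[0,0,0,0,0,0]],
  ],
)

```text
time_s: 21.68
ee_pos: [0.4273, -0.2222, 0.0592]
eef_rot: [-0.791, 1.57, -0.791]
force: [-1.8, -0.4, 6.9]
grip_width: 0.0479
```

Contact; release and rise, then turn toward the smallest bottle.

Call:
step_arm(
  motion=[
    [[0,0,0,0,0,0],[0,0,0,0,0,0],[0,0,0,0,0,0]],
  ],
  fingers=0.066,
)

```text
time_s: 22.05
ee_pos: [0.427, -0.2218, 0.0584]
eef_rot: [2.403, 1.571, 2.403]
force: [0.2, 0.5, -0.5]
grip_width: 0.0659
```

Call:
step_arm(
  motion=[
    [[-0.02,0,0,0,0,0],[-0.05,0,0,0,0,0],[-0.05,0,0,0,0,0],[-0.05,0,0,0,0,0],[0,0,0,9,0,0],[0,0,0,9,0,0],[0,0,0,9,0,0],[0,0,0,9,0,0],[0,0,0,9,0,0],[0,0,0,0,0,0]],
  ],
)

```text
time_s: 23.3
ee_pos: [0.427, -0.2218, 0.2284]
eef_rot: [-2.926, 1.571, 2.572]
force: [-0.6, 0.7, 0.1]
grip_width: 0.0661
```

Run:
```python
from h import *
shift(.412,-.359,.2)
shot("wrist","w12")
```

```text
p [ 0.427  -0.2218  0.2284] yaw 45.06 xaxis [-1.e-04  1.e-04 -1.e+00] t 23.3 q6 -1.34 g 0.0661
tool shift [ 0.0284 -0.1077  0.0863]
```

View pics/w12.png

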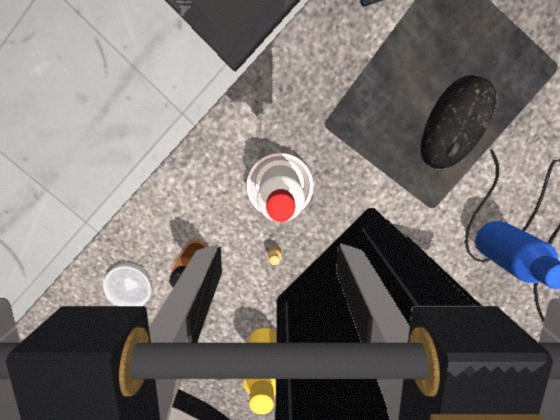

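Call:
step_arm(
  motion=[
    [[0,-0.035,0.028,0,0,0],[0,-0.036,0.029,0,0,0],[0,-0.036,0.029,0,0,0],[0.04,0,0,0,0,0],[0.03,0,0,0,0,0],[0,0,0,0,0,0],[0,0,0,0,0,0]],
  ],
)

```text
time_s: 24.22
ee_pos: [0.4127, -0.3586, 0.1599]
eef_rot: [-0.003, 1.569, -0.787]
force: [0.9, -0.8, -0.5]
grip_width: 0.0658
```

Run:
```python
from h import *
shift(.412,-.359,.045)
shot("wrist","w13")
crop("w13",120,130,330,210,2.4,"w13a",[(.412,-.359,.088,.01),(.427,-.222,.021,.038),(.427,-.222,.114,.014)])
```

```text
p [ 0.4127 -0.3586  0.1599] yaw 45.1 xaxis [ 0.0012 -0.0012 -1.    ] t 24.23 q6 -1.57 g 0.0658
tool shift [ 0.1149 -0.0007 -0.0004]
```

View pics/w13a.png

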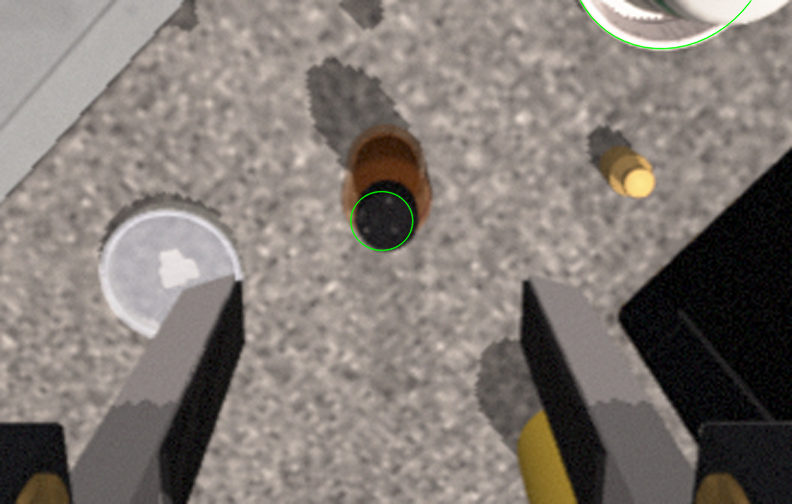

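Call:
step_arm(
  motion=[
    [[0.04,0.001,0,0,0,0],[0.04,0,0,0,0,0],[0.025,0,0,0,0,0],[0.009,0,0,0,0,0],[0,0,0,0,0,0]],
  ],
)

```text
time_s: 24.9
ee_pos: [0.4133, -0.3579, 0.0453]
eef_rot: [-0.041, 1.57, -0.826]
force: [-0.1, -0.6, -0.5]
grip_width: 0.066
```

Call:
step_arm(
  motion=[
    [[0,0,0,0,0,0],[0,0,0,0,0,0],[0,0,0,0,0,0],[0,0,0,0,0,0],[0,0,0,0,0,0],[0,0,0,0,0,0],[0,0,0,0,0,0]],
  ],
  fingers=0.022,
  squeeze=10,
)

```text
time_s: 25.78
ee_pos: [0.4131, -0.3577, 0.0446]
eef_rot: [-0.047, 1.57, -0.833]
force: [0.2, 0.2, 3.9]
grip_width: 0.0326
```

Call:
step_arm(
  motion=[
    [[-0.01,0,0,0,0,0],[-0.02,0,0,0,0,0],[0,0,0,0,0,0]],
  ],
)

```text
time_s: 26.15
ee_pos: [0.4134, -0.3581, 0.0758]
eef_rot: [-0.004, 1.568, -0.789]
force: [0.3, -0.7, -1.3]
grip_width: 0.0331
```

Run:
```python
from h import *
shift(.35,-.2,.3)
shot("wrist","w14")
crop("w14",120,130,330,230,2.4,"w14a")
```

```text
p [ 0.4134 -0.3581  0.0758] yaw 45.01 xaxis [ 0.0017 -0.0018 -1.    ] t 26.15 q6 -1.57 g 0.0331
tool shift [-0.2245  0.0669 -0.1561]
```

View pics/w14a.png

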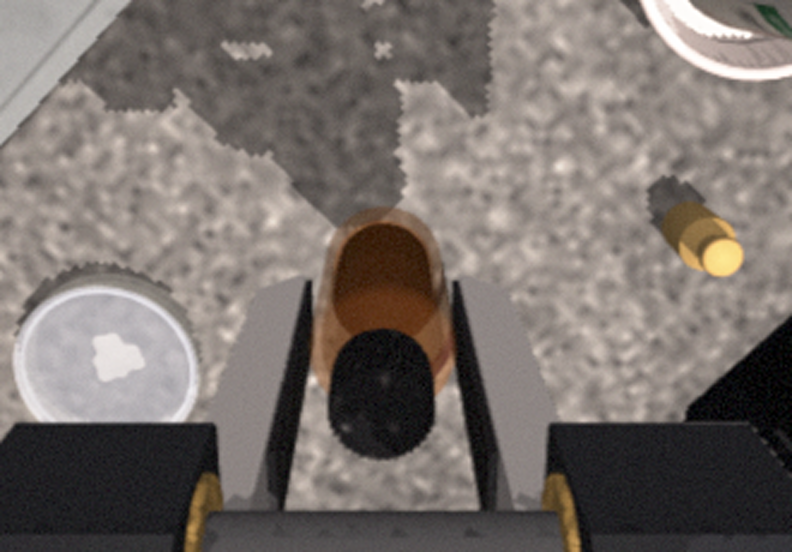

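Call:
step_arm(
  motion=[
    [[-0.03,0,0,0,0,0],[-0.045,0,0,0,0,0],[-0.045,0,0,0,0,0],[-0.045,0,0,0,0,0],[-0.045,0.007,-0.015,0,0,0],[-0.005,0.014,-0.03,0,0,0],[0,0.016,-0.04,0,0,0],[0,0.016,-0.04,0,0,0],[0,0.012,-0.03,0,0,0],[0,0,0,-5,0,0],[0,0,0,-8,0,0],[0,0,0,-8,0,0]],
  ],
)

```text
time_s: 27.7
ee_pos: [0.3492, -0.2019, 0.2888]
eef_rot: [2.926, 1.57, 2.512]
force: [0.6, -0.2, -1.1]
grip_width: 0.0328
```

Call:
step_arm(
  motion=[
    [[0,0,0,-8,0,0],[0,0,0,-8,0,0],[0,0,0,-8,0,0],[0,0,0,0,0,0],[0,0,0,0,0,0]],
  ],
)

```text
time_s: 28.32
ee_pos: [0.3492, -0.202, 0.2891]
eef_rot: [2.516, 1.57, 2.513]
force: [0.6, -0.0, 0.0]
grip_width: 0.0327
```

Run:
```python
from h import *
shift(.42,.05,.29);shift(.537,.409,.29)
```

```text
p [ 0.3492 -0.202   0.2891] yaw 89.83 xaxis [-4.e-04  3.e-04 -1.e+00] t 28.32 q6 -2.18 g 0.0327
tool shift [-0.0008  0.2522  0.07  ]
p [ 0.3492 -0.202   0.2891] yaw 89.83 xaxis [-4.e-04  3.e-04 -1.e+00] t 28.32 q6 -2.18 g 0.0327
tool shift [-0.0008  0.6116  0.1859]
```

Call:
step_arm(
  motion=[
    [[0,0.02,0.006,0,0,0],[0,0.035,0.011,0,0,0],[0,0.045,0.014,0,0,0],[0,0.045,0.014,0,0,0],[0,0.045,0.014,0,0,0],[0,0.045,0.014,0,0,0],[0,0.045,0.014,0,0,0],[0,0.045,0.014,0,0,0],[0,0.045,0.014,0,0,0],[0,0.045,0.014,0,0,0],[0,0.035,0.011,0,0,0],[0,0.025,0.006,0,0,0]],
  ],
)

```text
time_s: 29.82
ee_pos: [0.4954, 0.2745, 0.2888]
eef_rot: [-2.713, 1.57, -2.715]
force: [1.2, -1.1, 0.2]
grip_width: 0.033
```

Call:
step_arm(
  motion=[
    [[0,0,0,0,0,0],[0,0,0,0,0,0]],
  ],
)

```text
time_s: 30.08
ee_pos: [0.4951, 0.2724, 0.2893]
eef_rot: [-2.362, 1.57, -2.363]
force: [0.6, 0.3, -1.6]
grip_width: 0.0326
```

Run:
```python
from h import *
shift(.537,.409,.1)
shot("wrist","w15")
crop("w15",140,60,300,220,2.6,"w15a",[(.537,.409,.021,.0305),(.5445,.275,.021,.044),(.5445,.276,.139,.016)])
```

```text
p [0.4951 0.2724 0.2893] yaw 89.93 xaxis [-3.e-04 -3.e-04 -1.e+00] t 30.07 q6 -1.13 g 0.0326
tool shift [0.1892 0.1367 0.0418]
```

View pics/w15.png

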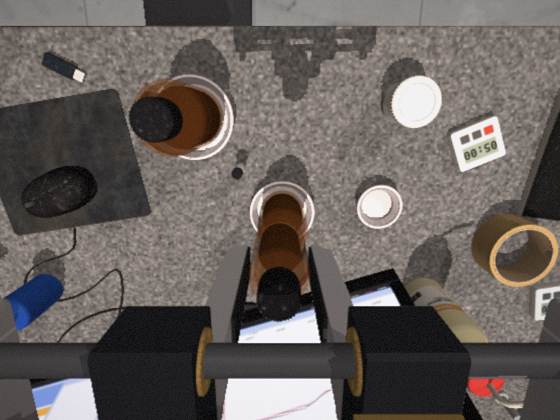

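View pics/w15a.png

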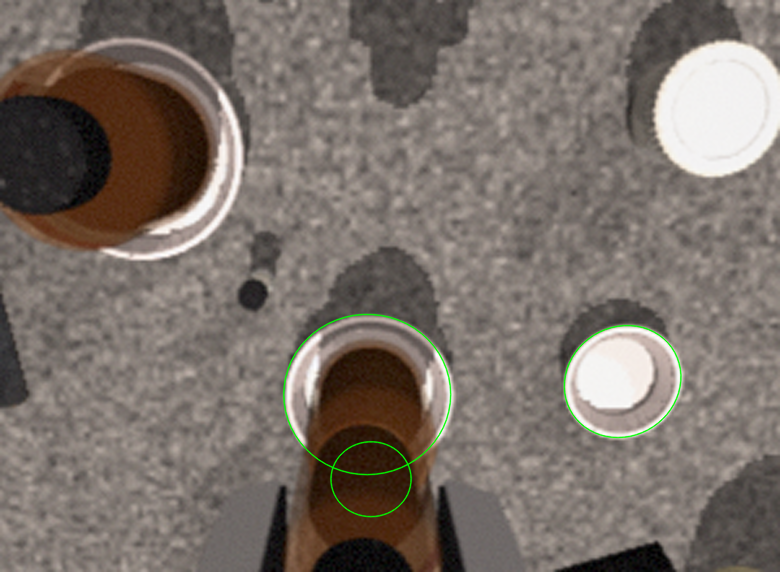

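Run:
```python
from h import *
print(at("w15",430,295,0),[at("w15",487,386,z).round(3) for z in (.15,.2)])
crop("t1",80,80,130,100,6,"t1c")
crop("s1",150,50,130,100,6,"s1c")
# gripper body footprint at z .146 when placing
a=[(.537+sx*.0375,.409+sy*.0885,z) for z in (.146,.25) for sx,sy in ((-1,-1),(1,-1),(1,1),(-1,1))]
im=cv2.imread("pics/t1c.png")
q=(proj("t1",a)-[80,80]+.5)*6
for r in (q[:4],q[4:]): cv2.polylines(im,[np.int32(r)],True,(0,255,0),1)
cv2.imwrite("pics/t1c.png",im)
im=cv2.imread("pics/s1c.png")
q=(proj("s1",a)-[150,50]+.5)*6
for r in (q[:4],q[4:]): cv2.polylines(im,[np.int32(r)],True,(0,255,0),1)
cv2.imwrite("pics/s1c.png",im)
```

```text
[0.6846988  0.50579565 0.        ] [array([0.715, 0.511, 0.15 ]), array([0.667, 0.473, 0.2  ])]
```

View pics/t1c.png

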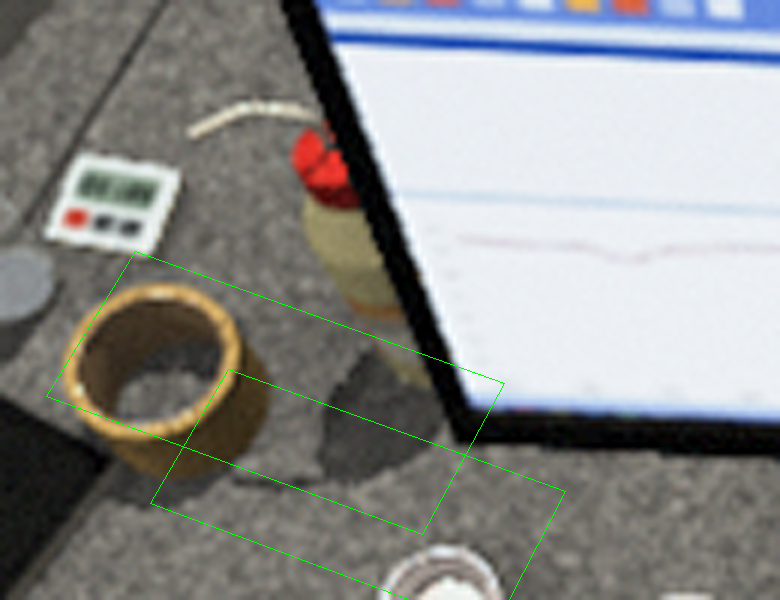

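View pics/s1c.png

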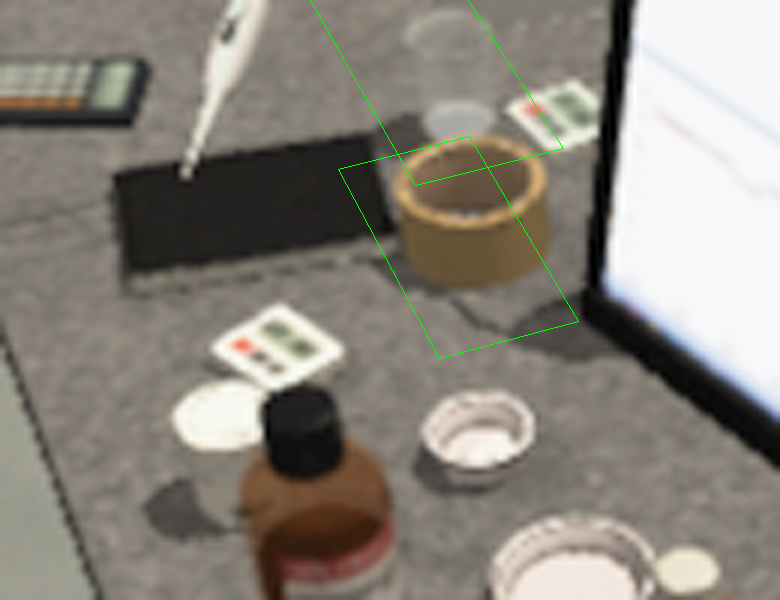

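Call:
step_arm(
  motion=[
    [[0,0.02,0.006,0,0,0],[0,0.035,0.01,0,0,0],[0,0.035,0.011,0,0,0],[0,0.03,0.01,0,0,0],[0,0.0165,0.005,0,0,0],[0.02,0,0,0,0,0],[0.04,0,0,0,0,0],[0.05,0,0,0,0,0],[0.05,0,0,0,0,0],[0.025,0,0,0,0,0],[0,0,0,0,0,0],[0,0,0,0,0,0]],
  ],
)

```text
time_s: 31.62
ee_pos: [0.538, 0.4095, 0.1064]
eef_rot: [0.595, 1.568, 0.594]
force: [1.0, 0.3, -0.4]
grip_width: 0.0328
```

Run:
```python
from h import *
shift(.537,.409,.0486)
shot("wrist","w16")
crop("w16",140,130,280,220,2.8,"w16a",[(.537,.409,.021,.0305),(.537,.409,.021,.0275)])
```

```text
p [0.538  0.4095 0.1064] yaw 89.96 xaxis [ 0.002   0.0013 -1.    ] t 31.62 q6 -0.97 g 0.0328
tool shift [ 0.0578 -0.0005 -0.0011]
```

View pics/w16a.png

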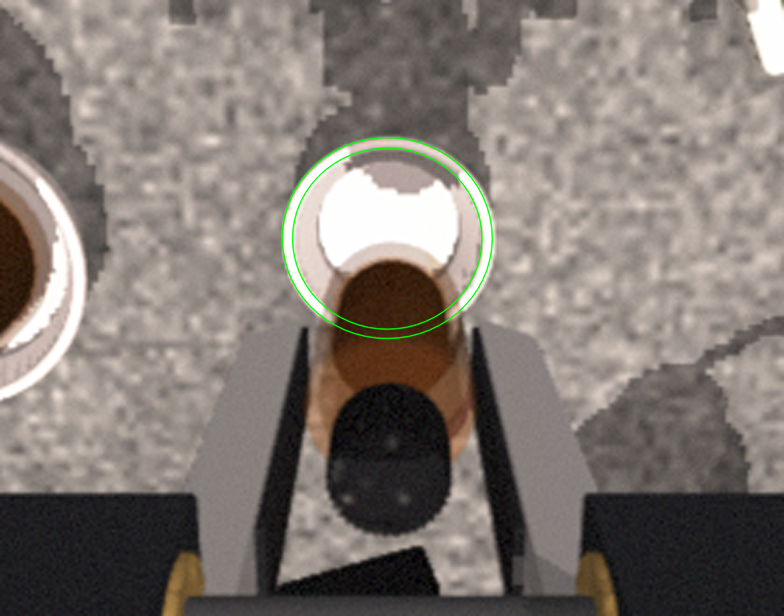

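Call:
step_arm(
  motion=[
    [[0.02,0,-0.001,0,0,0],[0.02,0,0,0,0,0],[0.009,0,0,0,0,0],[0.005,0,0,0,0,0],[0.002,0,0,0,0,0],[0,0,0,0,0,0]],
  ],
)

```text
time_s: 32.42
ee_pos: [0.5364, 0.4096, 0.0489]
eef_rot: [0.617, 1.57, 0.617]
force: [0.9, -0.0, -0.6]
grip_width: 0.0329
```

Call:
step_arm(
  motion=[
    [[0.0015,0,0,0,0,0],[0,0,0,0,0,0]],
  ],
)

```text
time_s: 32.67
ee_pos: [0.5367, 0.4099, 0.0483]
eef_rot: [0.634, 1.569, 0.634]
force: [-1.8, 0.3, 7.3]
grip_width: 0.0326
```

Call:
step_arm(
  motion=[
    [[0.001,0,0,0,0,0],[0,0,0,0,0,0]],
  ],
)

```text
time_s: 32.92
ee_pos: [0.537, 0.41, 0.048]
eef_rot: [0.542, 1.568, 0.542]
force: [-2.0, -3.3, 12.0]
grip_width: 0.033
```

Call:
step_arm(
  motion=[
    [[-0.001,0,0,0,0,0],[0,0,0,0,0,0],[0,0,0,0,0,0]],
  ],
  fingers=0.056,
)

```text
time_s: 33.3
ee_pos: [0.5362, 0.4094, 0.0468]
eef_rot: [-2.558, 1.571, -2.558]
force: [-0.9, -0.5, -0.4]
grip_width: 0.0555
```

Call:
step_arm(
  motion=[
    [[-0.02,0,0,0,0,0],[-0.05,0,0,0,0,0],[-0.05,0,0,0,0,0],[-0.05,0,0,0,0,0],[-0.05,0,0,0,0,0],[0,-0.02,-0.03,0,0,0],[0,-0.04,-0.04,0,0,0],[0,-0.03,-0.03,0,0,0],[0,0,0,0,0,0],[0,0,0,0,0,0]],
  ],
)

```text
time_s: 34.55
ee_pos: [0.4366, 0.3198, 0.2682]
eef_rot: [0.579, 1.569, 0.579]
force: [1.1, 0.3, -0.9]
grip_width: 0.0557
```

Run:
```python
from h import *
shift(.537,.409,.0486)
shot("wrist","w17");shot("top","t17");shot("scene","s17")
C=[(.537,.409,.021,.0305),(.537,.409,.092,.01),(.5445,.275,.021,.044),(.5445,.275,.139,.016),(.4187,.162,.021,.052),(.4187,.162,.169,.019),(.427,-.222,.021,.038),(.427,-.222,.114,.014)]
crop("w17",0,20,560,290,1.4,"w17a",C)
crop("s17",160,90,160,225,2.6,"s17a")
crop("t17",120,160,250,150,3,"t17a",C)
```

```text
p [0.4366 0.3198 0.2682] yaw 90.0 xaxis [ 0.0016  0.001  -1.    ] t 34.55 q6 -1.01 g 0.0557
tool shift [0.2199 0.089  0.1   ]
```

View pics/w17a.png

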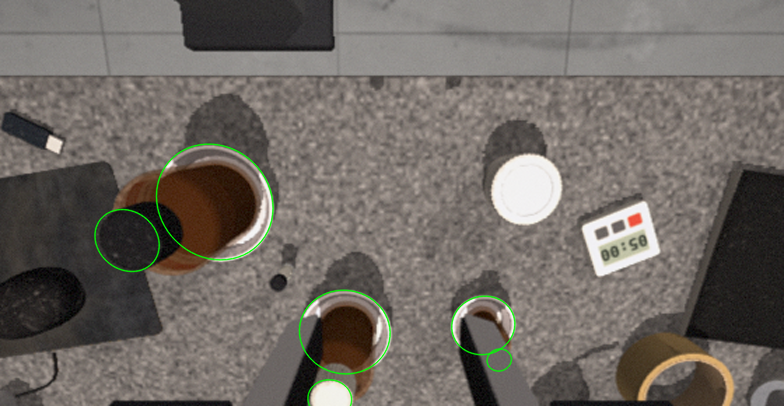

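View pics/s17a.png

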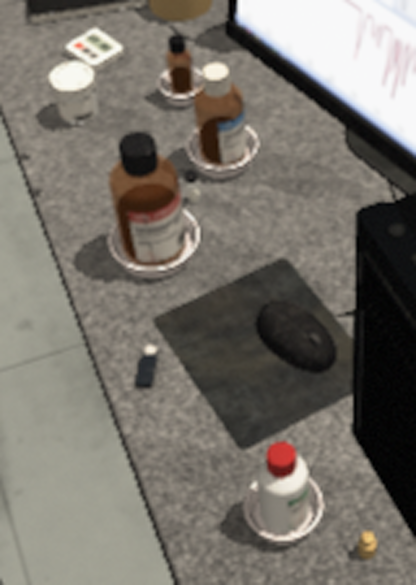

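View pics/t17a.png

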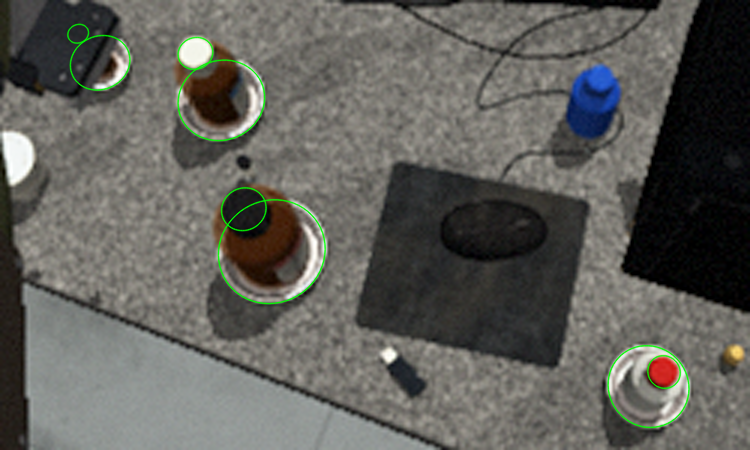

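Run:
```python
from h import *
crop("s17",165,90,100,80,7,"s17b",[(.535,.3992,.021,.0305),(.535,.3992,.092,.010)])
```

```text
(no output)
```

View pics/s17b.png

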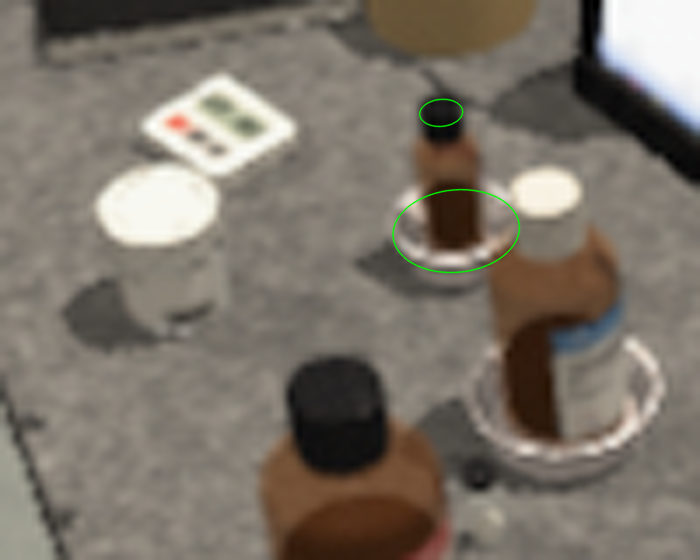

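The xs bottle (cap at about 441,115 in the crop) stands upright inside its saucer. M and L are also seated, and the jar and vial are standing where they were.

Run:
```python
from station import ticket,get_obs
print(get_obs()['force'],get_obs()['time_s']); print(ticket.hand_in())
```

```text
[ 0.19859367 -1.08579561 -0.11112799] 34.7
the job is handed in; nothing more can be done
None
```

All four screw-cap bottles are standing in the saucers of their size. I gripped each by its body, set it down until I felt light contact (about 5–17 N) and released it. I handed the job in at about 34.7 s, with the gripper open and clear of everything.

- **Fit in the saucers:** In the last pictures all four bottles look upright and seated. Projected outlines of the rim and cap matched the pictures for M (wrist and top cameras) and S (top camera). Right after release, L's outline matched in the wrist view.
- **Smallest bottle:** Its cap was hidden behind a finger in the wrist view and behind the gripper in the top view. I checked it only in the scene picture, where it stands upright in its well.
- **Jar and vial:** Both still stand, and neither appears to have moved. I judged this by eye and did not measure it at the end.
- **Camera disagreement:** The scene camera placed things 1–10 mm off the other two, mostly along y. I used positions from the wrist camera for the grasps and placings, and they agreed with the top camera to about 2 mm.

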